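# Find the loose chair spindle by wiggling it and set it in the rework stand

### The job

One of the four look-alike spindles dry-fitted in the chair rail has an undersized tenon: find it by feel, gently wiggling the spindles side to side while they stay seated, without forcing any of them against its hole. Once you have felt the loose one shift a couple of millimetres in its hole, draw it out and stand it upright in the empty hole of the rework stand, shoulder fully down on the stand, and let go. Leave the three tight spindles seated in the rail and do not disturb the other things on the bench.

Things in the scene. Friction and masses are not known exactly. Their poses are not given: they have to be found in the camera images.
- spindle_a: Plain turned chair spindle standing in a rail hole; all four look and measure alike outside. Collar 34 mm across, 10 mm tall, its under face (the shoulder) on the rail top, hiding the hole; cove and bead up to 34 mm, then a round shaft 24 mm thick; top 98 mm above the shoulder. Origin: on the axis at the shoulder's under face; z up. Below it a hidden tenon 32 mm long. Mass 0.10 to 0.16 kg.
- spindle_b: Spindle like spindle_a. Of the four, three have 20 mm tenons: held upright they have 0.5 mm of play to each side, then come up hard against the hole. Any of the four may be the loose one.
- spindle_c: Spindle like spindle_a. One of the four has an undersized 15 mm tenon: 3 mm of play to each side, resisted only by light friction (1 to 2 N; more if it is pressed down on its shoulder, as closing fingers can do). Any of the four may be this one.
- spindle_d: Spindle like spindle_a. All four are dry-fitted and lift out equally easily, so only the sideways play tells them apart. Any may be the loose one. Pushed sideways in the fingers with some 7 N, a tight one stops, though arm and fingers may give 1 to 1.5 mm (8 N per mm, roughly); the loose one goes on past 2 mm.
- rail: Fixed wooden chair rail lying on the bench, 64 mm wide (its x), 310 mm long (its y), 45 mm tall; four round holes 21 mm across and 37 mm deep in a row along its y at -111, -37, 37 and 111 mm from its middle. Which spindle stands in which hole varies. Origin: centre of the underside. x points across the rail, z up.
- stand: Fixed plywood rework stand, 100 x 100 x 45 mm, with one empty round hole in the middle of its top, 18 mm across, 37 mm deep, with a 2 mm chamfer; the undersized tenon fits it with 1.5 mm to each side. Origin: centre of the underside.
- stand_hole (a point): Centre of the mouth of the stand's hole, level with the stand's top, 45 mm above the bench.
- glue: White closed glue bottle, 56 mm across, 150 mm tall, behind the rail (on its +x side). Bystander. Origin: centre of the underside.
- sanding_block: Cork sanding block 70 x 110 x 30 mm, on the robot's side of the rail. Bystander. Origin: centre of the underside.
- screwdriver: Screwdriver lying on the bench. Bystander. Origin: centre of the underside.
- hammer: Hammer lying on the bench to the left. Bystander. Origin: centre of the underside.
- screw_jar: Jar with steel lid, 64 mm across, 85 mm tall, far right. Bystander. Origin: centre of the underside.
- tape: Empty tape core, ring 90 mm across, 24 mm tall, near right. Bystander. Origin: centre of the underside.
- offcut: Wood offcut 50 x 140 x 25 mm lying beside the stand, on its far side. Bystander. Origin: centre of the underside.
- foot_a (a point): Centre of the foot of spindle_a's tenon, on the axis, 32 mm below the shoulder.
- foot_b (a point): Centre of the foot of spindle_b's tenon, on the axis, 32 mm below the shoulder.
- foot_c (a point): Centre of the foot of spindle_c's tenon, on the axis, 32 mm below the shoulder.
- foot_d (a point): Centre of the foot of spindle_d's tenon, on the axis, 32 mm below the shoulder.
There are look-alikes about, which are no part of the job. Leave any black, green or pink look-alike of the stand alone.

How it is judged:
On the way, in this order (a step that is already met when the one before it is completed fails the run):
1. a spindle, held in the fingers and still seated in the rail, is shifted sideways in its hole by about 2 mm, as only the loose one can be (((distance of spindle_a from where it was at the start of the episode above 0.002 m and height (world z) of spindle_a between 0.043 and 0.0462 m and contact force between spindle_a and the fingers above 1 N) or (distance of spindle_b from where it was at the start of the episode above 0.002 m and height (world z) of spindle_b between 0.043 and 0.0462 m and contact force between spindle_b and the fingers above 1 N) or (distance of spindle_c from where it was at the start of the episode above 0.002 m and height (world z) of spindle_c between 0.043 and 0.0462 m and contact force between spindle_c and the fingers above 1 N) or (distance of spindle_d from where it was at the start of the episode above 0.002 m and height (world z) of spindle_d between 0.043 and 0.0462 m and contact force between spindle_d and the fingers above 1 N))), for 0.05 s.
2. a spindle is drawn out of the rail: its shoulder is more than 35 mm above the rail top (height (world z) of any of spindle_a, spindle_b, spindle_c, spindle_d above 0.08 m), for 0.1 s.
3. the spindle stands seated in the rework stand, within 4 mm of the hole's centre, shoulder within 2.5 mm of the stand's top (((horizontal distance between spindle_a and stand_hole below 0.004 m and height (world z) of spindle_a between 0.043 and 0.0475 m and angle between spindle_a's own z axis and vertical below 0.06 rad) or (horizontal distance between spindle_b and stand_hole below 0.004 m and height (world z) of spindle_b between 0.043 and 0.0475 m and angle between spindle_b's own z axis and vertical below 0.06 rad) or (horizontal distance between spindle_c and stand_hole below 0.004 m and height (world z) of spindle_c between 0.043 and 0.0475 m and angle between spindle_c's own z axis and vertical below 0.06 rad) or (horizontal distance between spindle_d and stand_hole below 0.004 m and height (world z) of spindle_d between 0.043 and 0.0475 m and angle between spindle_d's own z axis and vertical below 0.06 rad))), for 0.2 s.
At the end, for the whole second after the job is handed in: The loose spindle stands in the rework stand (axis within 4 mm of the hole, shoulder within 2.5 mm of its top, tilt under 0.06 rad), at rest and released; the tight spindles are within 5 mm of their starts and within 0.06 rad of upright; bystanders are within 30 mm of their starts (((horizontal distance between spindle_a and stand_hole below 0.004 m and height (world z) of spindle_a between 0.043 and 0.0475 m and angle between spindle_a's own z axis and vertical below 0.06 rad) or (horizontal distance between spindle_b and stand_hole below 0.004 m and height (world z) of spindle_b between 0.043 and 0.0475 m and angle between spindle_b's own z axis and vertical below 0.06 rad) or (horizontal distance between spindle_c and stand_hole below 0.004 m and height (world z) of spindle_c between 0.043 and 0.0475 m and angle between spindle_c's own z axis and vertical below 0.06 rad) or (horizontal distance between spindle_d and stand_hole below 0.004 m and height (world z) of spindle_d between 0.043 and 0.0475 m and angle between spindle_d's own z axis and vertical below 0.06 rad)) and linear speed of each of spindle_a, spindle_b, spindle_c, spindle_d below 0.02 m/s and angle between each of spindle_a, spindle_b, spindle_c, spindle_d's own z axis and vertical below 0.06 rad and contact force between each of spindle_a, spindle_b, spindle_c, spindle_d and the fingers below 0.1 N and (horizontal distance between spindle_a and stand_hole below 0.004 m or distance of spindle_a from where it was at the start of the episode below 0.005 m) and (horizontal distance between spindle_b and stand_hole below 0.004 m or distance of spindle_b from where it was at the start of the episode below 0.005 m) and (horizontal distance between spindle_c and stand_hole below 0.004 m or distance of spindle_c from where it was at the start of the episode below 0.005 m) and (horizontal distance between spindle_d and stand_hole below 0.004 m or distance of spindle_d from where it was at the start of the episode below 0.005 m) and distance of each of glue, sanding_block, screwdriver, hammer, screw_jar, tape, offcut from where it was at the start of the episode below 0.03 m); the robot touches nothing.
It fails at once if a tight spindle is lifted or pulled out of its hole (more than 8 mm from where it stood) ((z of foot_a in the frame of spindle_a below -0.03197 m and distance of spindle_a from where it was at the start of the episode above 0.008 m) or (z of foot_b in the frame of spindle_b below -0.03197 m and distance of spindle_b from where it was at the start of the episode above 0.008 m) or (z of foot_c in the frame of spindle_c below -0.03197 m and distance of spindle_c from where it was at the start of the episode above 0.008 m) or (z of foot_d in the frame of spindle_d below -0.03197 m and distance of spindle_d from where it was at the start of the episode above 0.008 m)).
It fails at once if a spindle is forced against its hole: more than 25 N between a spindle and the rail (contact force between any of spindle_a, spindle_b, spindle_c, spindle_d and rail above 25 N).
It fails at once if a spindle is rammed into the stand: more than 40 N between them (contact force between any of spindle_a, spindle_b, spindle_c, spindle_d and stand above 40 N).
It also fails if it takes over 72 s, if anything falls off the work surface, if the arm or the gripper's body presses on something with over 40 N, if the wrist force passes 120 N, or if a joint passes its speed limit or range.

### The arm

A 6-joint arm with a two-finger parallel gripper is mounted at the origin on the work surface. World frame = base frame: x ahead of the robot, y to its left, z up, the work surface at z = 0. Lengths are in m, angles in rad, forces in N, time in s.
With the tool pointing down it reaches from about 0.375 to 0.9 m from the base axis. Payload 3.1 kg.
Tool frame: the origin (TCP) lies between the finger pads; the fingertips stand manip.nose_length ahead of it and the grasp point (between the pads) lies 5 mm behind it (manip.nose_length is the distance from the TCP to the fingertips, in m); z points along the fingers, y is the line along which they close (so a half turn about z gives the same grasp; the last joint's range is limited). The gripper opens to 85 mm and grips with 20 to 120 N. Pads are 22 mm wide; open, the fingers measure 114 mm over their backs; the gripper's body (76 mm by 85 mm) begins 54 mm behind the grasp point. The pads swing forward as they close: fully open they stand 13 mm farther back than shut.
Start: joints at [-1.522, 0.527, 1.433, -0, 1.181, -0.178], TCP at [0.141, -0.609, 0.245] pointing down, gripper open.
Joint ranges: [-3.08, 3.08], [-0.75, 2.2], [0.22, 2.44], [-1.43, 4.57], [0, 2.65], [-2.85, 2.85]. Speed limits (rad/s): [2.79, 2.79, 3.14, 3.14, 3.14, 3.14].

### API

Orientations are given as a unit quaternion [x, y, z, w].
In Python, from station import monitor, eyes, job, manip gives the robot as it stands.
- The arm moves only by the shell command python3 -m pendant 'ROWS' [FORCE]. ROWS is JSON, a list that holds one entry, the list of rows, each a list of 7 numbers: the shift along the tool's x, y, z as a fraction of full scale, then the turn, a rotation vector about the tool's x, y, z as a fraction of full scale, then the opening, from 0 (shut) to 1 (fully open). A call has 1 to 20 rows; each row shifts and turns the commanded pose from where the row before left it, along the tool's axes as they then stand; what a row does not reach is not made up. Full scale, the value 1, is 800 mm for a shift and 0.12 rad for a turn. A row lasts 1/10 s, in which the tool goes at most 50 mm and 8.59 degrees, less where a joint would pass 70% of its speed; a pose out of reach is approached as far as the arm can. A call with a number of a shift or a turn outside -1 to 1 is refused whole. A call with a gripper value outside its range is refused whole. The fingers move at their own pace and stop on an object; FORCE is the grip in N (left out, the last holds). Time passes only in rows, so rows that do not move let the fingers close. It gives the time, the measured TCP pose, the force, the opening and the grip force at its end, in the units of the state.
- monitor.sense(): the state, without advancing time (a new reading comes with each control period).
- eyes.snapshot(name): name is "scene" or "side" or "wrist"; returns a dict with "pixels" (480x640x3 uint8, red, green, blue), "depth" (480x640 float32, m along the optical axis (not along the pixel's ray), 0 where there is no reading), "intrinsics" (3x3 intrinsics, pixels), "eye" and "attitude" of the camera in the world. Camera axes: x right, y down, z forward; pixel columns grow to the right and rows downward; lengths in m; the calibration is good to about 2 mm. A picture is of the moment at which its call begins.
- job.sign_off(): hands the job in; it is judged then, once.
The state is a dict: "t": time; "q": joint angles; "qd": joint speeds; "tau": joint torques, N m; "tcp_pos": TCP position; "tool_rot": TCP orientation; "force": force on the tool from outside, world axes, zero at the start; "ft_torque": the same for the moment, N m; "finger_gap": opening from 0.0 (shut) to 1.0 (fully open); "gripper_force": force on a finger pad.
Only numpy, scipy, OpenCV 4.12 (cv2) and the standard library are available. Lean on these libraries where they do the work, as an engineer would, in place of code of your own. Each camera call takes 0.05 s, during which the arm holds its last target. There are 200 camera calls.

## Working session

There is one attempt and no reset: what is moved stays moved. The work goes in short steps, Python scripts to look and compute and a shell command to move; the robot and the scene stay as the last step left them, time stands still between calls to the robot, and variables do not carry over. Pictures are saved under pics/ and viewed, at most 10 in all, crops included, and the job is handed in when it is done.

```bash
ls; mkdir -p pics; python3 - <<'E'
from station import monitor, eyes, job, manip
import cv2,numpy as np
print(manip.nose_length, monitor.sense())
for n in ("scene","side"):
    s=eyes.snapshot(n); cv2.imwrite(f"pics/{n}0.png",s["pixels"][:,:,::-1]); np.savez(f"{n}0.npz",**s); print(s["intrinsics"],s["eye"],s["attitude"])
E
```

```text
pics
0.014 {'t': 0.0, 'q': array([-1.52149179e+00,  5.28448184e-01,  1.43390049e+00,  1.25765023e-05,
        1.18139981e+00, -1.78499775e-01]), 'qd': array([ 0.00107372, -0.00019379, -0.00061358, -0.00025357,  0.00029045,
        0.00131036]), 'tau': array([-8.87959095e-05, -4.42352629e+01, -1.78026223e+01, -3.99508299e-04,
        8.49931355e-03,  1.63200781e-05]), 'tcp_pos': array([ 0.14114728, -0.60815117,  0.24434521]), 'tool_rot': array([ 9.93519854e-01,  1.13653585e-01,  7.53849698e-05, -1.07528908e-03]), 'force': array([-0.60002736,  1.00564074, -0.26128174]), 'ft_torque': array([ 0.01207698,  0.04831491, -0.03822621]), 'gripper_force': 0.0, 'finger_gap': 1.0044171951171466}
[[512.32705473   0.         319.25500308]
 [  0.         512.32705473 245.32615077]
 [  0.           0.           1.        ]] [1.45392786 0.24729481 0.76108267] [ 0.53945522  0.70579064 -0.36344777 -0.28063028]
[[445.13208248   0.         315.10388993]
 [  0.         445.13208248 235.81045289]
 [  0.           0.           1.        ]] [-0.0209539   0.60724314  0.74976737] [-0.28763696  0.86314963 -0.39172996  0.13705959]
```

View pics/scene0.png

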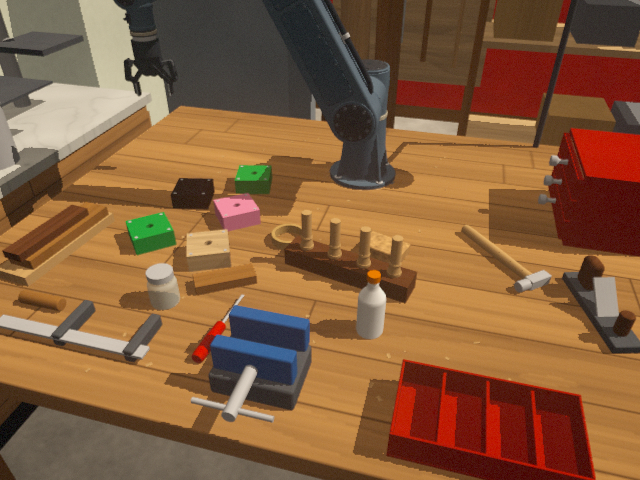

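View pics/side0.png

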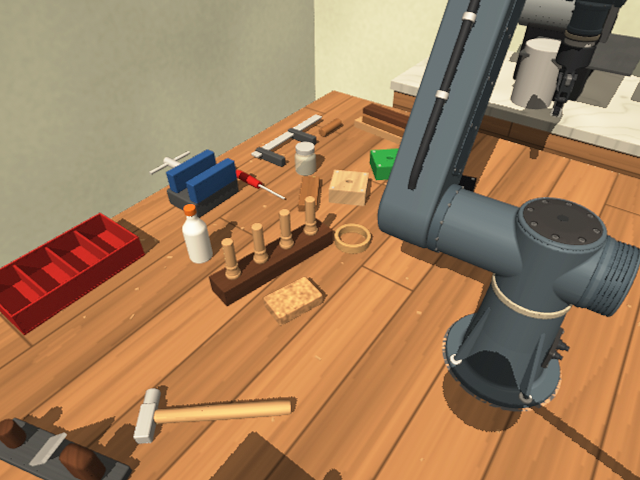

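The scene view shows the spindle tops at about (307,214), (335,222), (365,231) and (397,240). The natural-wood stand is at (208,245) with the offcut at (225,278), and the glue is at (370,305). The side view shows the tops at (310,200), (285,212), (258,227) and (228,241), and the stand at (349,185).

```bash
cat > h.py <<'E'
import numpy as np, cv2
from scipy.spatial.transform import Rotation as R
def cloud(s):
    K=s["intrinsics"]; d=s["depth"]; v,u=np.indices(d.shape)
    c=np.stack([(u-K[0,2])/K[0,0]*d,(v-K[1,2])/K[1,1]*d,d],-1)
    p=c@R.from_quat(s["attitude"]).as_matrix().T+s["eye"]; p[d<=0]=np.nan; return p
def ray(s,u,v,z):
    K=s["intrinsics"]; r=R.from_quat(s["attitude"]).as_matrix()@np.array([(u-K[0,2])/K[0,0],(v-K[1,2])/K[1,1],1])
    return s["eye"]+r*(z-s["eye"][2])/r[2]
E
python3 - <<'E'
from h import *
for n,tops in (("scene",[(307,214),(335,222),(365,231),(397,240)]),("side",[(310,200),(285,212),(258,227),(228,241)])):
    s=dict(np.load(n+"0.npz")); p=cloud(s)
    m=((p[...,2]>.125)&(p[...,2]<.16)).astype(np.uint8)
    k,l,st,c=cv2.connectedComponentsWithStats(m)
    for (u,v) in tops:
        q=p[v-12:v+40,u-12:u+13].reshape(-1,3); q=q[(q[:,2]>.138)&(q[:,2]<.15)]
        print(n,"ray",ray(s,u,v,.143).round(3),"cloud top",len(q),((q.min(0)+q.max(0))/2).round(4) if len(q) else "", q[:,2].max().round(4) if len(q) else "")
    # rail top and stand top at z 0.045
    m=(abs(p[...,2]-.045)<.004)
    box={"scene":((180,225,235,270),(280,230,420,300)),"side":((325,165,375,205),(205,215,340,305))}[n]
    for b in box:
        mm=np.zeros_like(m); mm[b[1]:b[3],b[0]:b[2]]=1; mm&=m
        q=p[mm][:,:2].astype(np.float32)
        r=cv2.minAreaRect(q*1000); print(n,"rect",r,len(q),cv2.boxPoints(r).round(0).tolist())
    for nm,b in {"scene":(("glue",(355,270,388,340)),("sand",(372,230,412,255)),("offcut",(190,262,260,295)),("jar",(145,262,182,308))),"side":(("glue",(185,203,213,265)),("sand",(262,275,326,325)))}[n]:
        q=p[b[1]:b[3],b[0]:b[2]].reshape(-1,3); q=q[q[:,2]>.012]; print(nm,np.percentile(q,[3,97],axis=0).round(3).tolist())
E
```

```text
scene ray [ 0.5   -0.037  0.143] cloud top 63 [ 0.493  -0.04    0.1424] 0.1464
scene ray [0.515 0.033 0.143] cloud top 64 [0.5108 0.0322 0.1427] 0.1465
scene ray [0.533 0.104 0.143] cloud top 70 [0.5248 0.1049 0.1427] 0.1471
scene ray [0.549 0.176 0.143] cloud top 78 [0.5442 0.1764 0.1423] 0.1465
scene rect ((539.8875122070312, -277.08441162109375), (106.80733489990234, 99.01378631591797), 26.46901512145996) 1012 [[470.0, -257.0], [514.0, -345.0], [610.0, -298.0], [566.0, -209.0]]
scene rect ((517.6024780273438, 67.40127563476562), (311.8673095703125, 70.16688537597656), 77.85585021972656) 1713 [[451.0, -78.0], [519.0, -92.0], [585.0, 212.0], [516.0, 227.0]]
glue [[0.549, 0.1, 0.015], [0.713, 0.176, 0.151]]
sand [[0.372, 0.104, 0.019], [0.553, 0.192, 0.144]]
offcut [[0.574, -0.283, 0.013], [0.673, -0.138, 0.029]]
jar [[0.696, -0.323, 0.016], [0.747, -0.271, 0.088]]
side ray [ 0.492 -0.039  0.143] cloud top 72 [ 0.4931 -0.042   0.144 ] 0.1499
side ray [0.509 0.03  0.143] cloud top 74 [0.5083 0.0321 0.1428] 0.1474
side ray [0.522 0.104 0.143] cloud top 84 [0.5242 0.1047 0.1427] 0.1473
side ray [0.541 0.174 0.143] cloud top 91 [0.5411 0.1762 0.1432] 0.1484
side rect ((539.9503173828125, -278.2449951171875), (100.38307189941406, 106.22444915771484), 27.161151885986328) 644 [[471.0, -254.0], [520.0, -348.0], [609.0, -303.0], [560.0, -208.0]]
side rect ((565.98828125, 56.54241943359375), (313.1840515136719, 168.40135192871094), 77.47245025634766) 1935 [[450.0, -78.0], [614.0, -115.0], [682.0, 191.0], [518.0, 228.0]]
glue [[0.657, 0.025, 0.015], [0.803, 0.177, 0.152]]
sand [[0.362, 0.088, 0.014], [0.493, 0.192, 0.034]]
```

```bash
python3 -m pendant '[[[0.0393,-0.0422,0,0,0,0,1],[0.0393,-0.0422,0,0,0,0,1],[0.0393,-0.0422,0,0,0,0,1],[0.0393,-0.0422,0,0,0,0,1],[0.0393,-0.0422,0,0,0,0,1],[0.0393,-0.0422,0,0,0,0,1],[0.0393,-0.0422,0,0,0,0,1],[0.0393,-0.0422,0,0,0,0,1],[0.0393,-0.0422,0,0,0,0,1],[0.0393,-0.0422,0,0,0,0,1],[0.0393,-0.0422,0,0,0,0,1],[0.0393,-0.0422,0,0,0,0,1],[0.0393,-0.0422,0,0,0,0,1],[0.0393,-0.0422,0,0,0,0,1],[0.0393,-0.0422,0,0,0,0,1],[0.0393,-0.0422,0,0,0,0,1]]]' 25
python3 -m pendant '[[[0,0,0,0,0,-0.931,0.6],[0,0,0,0,0,-0.931,0.6],[0,0,0,0,0,-0.931,0.6],[0,0,0,0,0,-0.931,0.6],[0,0,0,0,0,-0.931,0.6],[0,0,0,0,0,-0.931,0.6],[0,0,0,0,0,-0.931,0.6],[0,0,0,0,0,-0.931,0.6],[0,0,0,0,0,-0.931,0.6],[0,0,0,0,0,-0.931,0.6],[0,0,0,0,0,0,0.6],[0,0,0,0,0,0,0.6]]]'
python3 - <<'E'
from station import monitor, eyes
import cv2,numpy as np
print(monitor.sense())
s=eyes.snapshot("wrist"); cv2.imwrite("pics/w1.png",s["pixels"][:,:,::-1]); np.savez("w1.npz",**s); print(s["eye"],s["attitude"],s["intrinsics"][0])
E
```

```text
t: 1.7
tcp_pos: [0.5097, 0.0329, 0.2451]
tool_rot: [0.993, 0.114, -0.0, 0.0]
force: [0.8, -0.1, 0.4]
finger_gap: 0.997
gripper_force: 0.0
t: 2.9
tcp_pos: [0.509, 0.031, 0.2451]
tool_rot: [0.783, 0.622, -0.0, -0.0]
force: [0.2, -0.5, 0.3]
finger_gap: 0.602
gripper_force: 0.0
{'t': 2.9, 'q': array([-1.58534558e-01,  3.73976120e-01,  1.71724850e+00,  2.53072282e-05,
        1.05098314e+00,  6.95420746e-02]), 'qd': array([ 0.00229564, -0.00135008, -0.00192758, -0.00119224, -0.00124394,
       -0.00541195]), 'tau': array([ 6.28072430e-04, -3.49785554e+01, -1.58226800e+01, -3.36907733e-04,
        3.25531379e-03, -2.20756838e-02]), 'tcp_pos': array([0.50902189, 0.03103545, 0.24509136]), 'tool_rot': array([ 7.82980370e-01,  6.22046337e-01, -1.99481907e-04, -2.34342053e-04]), 'force': array([ 0.22882348, -0.501248  ,  0.2878659 ]), 'ft_torque': array([-0.00605973, -0.03508174,  0.0102339 ]), 'gripper_force': 0.0, 'finger_gap': 0.6019022966148962}
[0.52557845 0.10076758 0.37463208] [ 0.9833244  -0.11165475 -0.01656435  0.14259021] [384.91778724   0.         316.35339987]
```

View pics/w1.png

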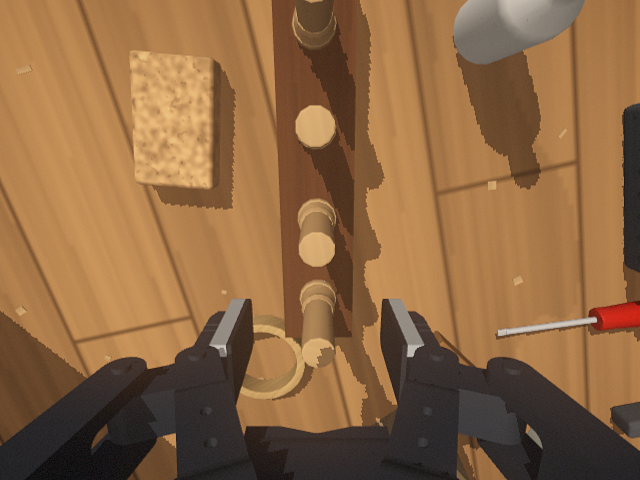

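The wrist view shows the four tops in line at about (318,350), (317,249), (315,127) and (314,8). The fingers are centred on that line, around column 317. Next I'll refine the tops using the wrist depth.

```bash
python3 - <<'E'
from h import *
s=dict(np.load("w1.npz")); p=cloud(s)
m=((p[...,2]>.139)&(p[...,2]<.150)).astype(np.uint8)
k,l,st,c=cv2.connectedComponentsWithStats(m)
xr=np.array([.975,-.224]);yr=np.array([.224,.975])
tcp=np.array([.50902,.03104])
for i in range(1,k):
    if 150<st[i,4]<6000:
        ct=max(cv2.findContours((l==i).astype(np.uint8),0,1)[0],key=cv2.contourArea)
        (u,v),r=cv2.minEnclosingCircle(ct); q=ray(s,u,v,.143); d=q[:2]-tcp
        print(st[i],(round(u),round(v),round(r)),q.round(4),"cloud",p[l==i].mean(0).round(4),"rail-x/y from tcp",(d@xr).round(4),(d@yr).round(4))
E
```

```text
[ 295  106   41   42 1360] (315, 126, 21) [0.5252 0.1035 0.143 ] cloud [0.5252 0.1035 0.1439] rail-x/y from tcp -0.0004 0.0743
[ 299  230   36   37 1069] (317, 248, 19) [0.5098 0.0319 0.143 ] cloud [0.5098 0.0321 0.1438] rail-x/y from tcp 0.0005 0.001
[301 335  35  33 898] (318, 351, 17) [ 0.4943 -0.0398  0.143 ] cloud [ 0.4943 -0.0395  0.1436] rail-x/y from tcp 0.0015 -0.0724
```

```bash
python3 -m pendant '[[[0.0012,0.0006,0.045,0,0,0,0.5],[0,0,0.045,0,0,0,0.45],[0,0,0.045,0,0,0,0.45],[0,0,0.03,0,0,0,0.45],[0,0,0.016,0,0,0,0.45],[0,0,0,0,0,0,0.45],[0,0,0,0,0,0,0.45]]]' 25
python3 -m pendant '[[[0,0,0,0,0,0,0.36],[0,0,0,0,0,0,0.32],[0,0,0,0,0,0,0.29],[0,0,0,0,0,0,0.27]]]' 20
python3 -m pendant '[[[0,0,0,0,0,0,0.2],[0,0,0,0,0,0,0.2],[0,0,0,0,0,0,0.2]]]' 20
```

```text
t: 3.65
tcp_pos: [0.5102, 0.0318, 0.1006]
tool_rot: [0.783, 0.623, 0.0, 0.0]
force: [0.9, -1.0, 1.3]
finger_gap: 0.452
gripper_force: 0.0
t: 4.05
tcp_pos: [0.5101, 0.0318, 0.1013]
tool_rot: [0.782, 0.623, 0.0, 0.0]
force: [-1.1, 1.0, 3.5]
finger_gap: 0.276
gripper_force: 19.4
t: 4.35
tcp_pos: [0.5101, 0.0318, 0.1012]
tool_rot: [0.782, 0.623, 0.0, 0.0]
force: [-1.9, 0.4, 5.8]
finger_gap: 0.271
gripper_force: 19.5
```

```bash
python3 -m pendant '[[[0,0,-0.0006,0,0,0,0.2],[0,0,0,0,0,0,0.2]]]'
python3 -m pendant '[[[0,0.0007,0,0,0,0,0.2],[0,0.0006,0,0,0,0,0.2],[0,0,0,0,0,0,0.2]]]'
```

```text
t: 4.55
tcp_pos: [0.5101, 0.0318, 0.1013]
tool_rot: [0.782, 0.623, 0.0, 0.0]
force: [-0.1, 0.9, 3.5]
finger_gap: 0.276
gripper_force: 19.7
t: 4.85
tcp_pos: [0.5103, 0.0318, 0.1013]
tool_rot: [0.782, 0.623, -0.0, -0.001]
force: [-1.7, 0.4, 6.8]
finger_gap: 0.274
gripper_force: 20.1
```

```bash
python3 -m pendant '[[[0,0.0005,-0.0004,0,0,0,0.2],[0,0.0005,0,0,0,0,0.2],[0,0,0,0,0,0,0.2],[0,0,0,0,0,0,0.2]]]'
python3 -c "
from station import monitor;s=monitor.sense();print(s['force'],s['ft_torque'],s['tcp_pos'])"
```

```text
t: 5.25
tcp_pos: [0.5104, 0.0317, 0.1013]
tool_rot: [0.782, 0.623, -0.001, -0.001]
force: [-3.3, 1.0, 6.2]
finger_gap: 0.275
gripper_force: 20.2
[-3.30175829  1.02637362  6.15581401] [0.16418206 0.63339474 0.01107858] [0.51039771 0.03172617 0.10129897]
```

```bash
python3 -m pendant '[[[0,0.0005,0,0,0,0,0.2],[0,0.0005,0,0,0,0,0.2],[0,0,0,0,0,0,0.2],[0,0,0,0,0,0,0.2]]]'
python3 -c "
from station import monitor;s=monitor.sense();print(s['force'],s['ft_torque'],s['tcp_pos'])"
```

```text
t: 5.65
tcp_pos: [0.5106, 0.0317, 0.1013]
tool_rot: [0.782, 0.623, -0.001, -0.002]
force: [-3.3, 0.3, 7.2]
finger_gap: 0.271
gripper_force: 20.4
[-3.34143658  0.29497215  7.20900785] [ 0.23943985  0.74671607 -0.01091325] [0.51057303 0.03168565 0.10133074]
```

```bash
python3 -m pendant '[[[0,0.0005,0,0,0,0,0.2],[0,0.0005,0,0,0,0,0.2],[0,0,0,0,0,0,0.2],[0,0,0,0,0,0,0.2],[0,0,0,0,0,0,0.2]]]'
python3 -c "
from station import monitor;s=monitor.sense();print(s['force'],s['ft_torque'],s['tcp_pos'])"
```

```text
t: 6.15
tcp_pos: [0.5107, 0.0317, 0.1013]
tool_rot: [0.782, 0.623, -0.002, -0.002]
force: [-5.4, 1.2, 8.4]
finger_gap: 0.272
gripper_force: 20.7
[-5.39700008  1.16768947  8.35330045] [0.26046177 0.94603765 0.00685569] [0.51068512 0.03166891 0.10134109]
```

```bash
python3 -m pendant '[[[0,-0.002,0,0,0,0,0.2],[0,-0.0023,-0.0012,0,0,0,0.2],[0,0,0,0,0,0,0.2],[0,0,0,0,0,0,0.2],[0,0,0,0,0,0,0.2]]]'
python3 -c "
from station import monitor;s=monitor.sense();print(s['force'],s['ft_torque'],s['tcp_pos'])"
```

```text
t: 6.65
tcp_pos: [0.5102, 0.0317, 0.102]
tool_rot: [0.782, 0.623, 0.0, 0.0]
force: [0.4, -0.4, -2.2]
finger_gap: 0.275
gripper_force: 19.6
[ 0.43580825 -0.44231452 -2.21483718] [-0.00109289  0.01563195 -0.02656733] [0.51017226 0.03170246 0.10204023]
```

```bash
python3 -m pendant '[[[0,0.0012,0,0,0,0,0.2],[0,0.0013,0,0,0,0,0.2],[0,0,0,0,0,0,0.2],[0,0,0,0,0,0,0.2],[0,0,0,0,0,0,0.2]]]'
python3 -c "
from station import monitor;s=monitor.sense();print(s['force'],s['ft_torque'],s['tcp_pos'])"
```

```text
t: 7.15
tcp_pos: [0.5106, 0.0316, 0.102]
tool_rot: [0.782, 0.623, -0.001, -0.001]
force: [-2.7, 1.8, 0.2]
finger_gap: 0.273
gripper_force: 20.2
[-2.68787888  1.84023209  0.23085697] [ 0.12460447  0.78791047 -0.03956617] [0.51063933 0.03163231 0.10202188]
```

P2 stops after about 0.5 mm with the press taken off the shoulder, so it is tight. I'll slide along the row to P3.

```bash
python3 -m pendant '[[[0,-0.0025,0.0008,0,0,0,0.2],[0,0,0,0,0,0,0.2],[0,0,0,0,0,0,0.6],[0,0,0,0,0,0,0.6],[0,0,0,0,0,0,0.6],[0.03,-0.0007,0,0,0,0,0.6],[0.03,-0.0007,0,0,0,0,0.6],[0.02,-0.0004,0,0,0,0,0.45],[0.012,-0.0002,0,0,0,0,0.45],[0,0,0,0,0,0,0.4],[0,0,0,0,0,0,0.36]]]' 20
python3 -m pendant '[[[0,0,0,0,0,0,0.32],[0,0,0,0,0,0,0.29],[0,0,0,0,0,0,0.27],[0,0,0,0,0,0,0.2],[0,0,0,0,0,0,0.2],[0,0,0,0,0,0,0.2]]]'
```

```text
t: 8.25
tcp_pos: [0.5248, 0.1036, 0.1016]
tool_rot: [0.782, 0.623, -0.0, 0.0]
force: [0.4, 0.3, 1.1]
finger_gap: 0.357
gripper_force: 0.0
t: 8.85
tcp_pos: [0.5249, 0.1037, 0.1017]
tool_rot: [0.782, 0.623, 0.0, 0.0]
force: [0.1, -0.7, 1.0]
finger_gap: 0.274
gripper_force: 19.7
```

```bash
python3 -m pendant '[[[0,0,-0.0006,0,0,0,0.2],[0,0.0012,0,0,0,0,0.2],[0,0.0013,0,0,0,0,0.2],[0,0,0,0,0,0,0.2],[0,0,0,0,0,0,0.2],[0,0,0,0,0,0,0.2]]]'
python3 -c "
from station import monitor;s=monitor.sense();print(s['force'],s['ft_torque'],s['tcp_pos'])"
```

```text
t: 9.45
tcp_pos: [0.5257, 0.1036, 0.1018]
tool_rot: [0.782, 0.623, -0.001, -0.001]
force: [-3.0, -0.8, -0.4]
finger_gap: 0.275
gripper_force: 19.9
[-2.95073295 -0.78310964 -0.43231694] [-0.04493246  0.59107936  0.01510233] [0.52566042 0.10357009 0.10181067]
```

```bash
python3 -m pendant '[[[0,0.0008,0,0,0,0,0.2],[0,0.0007,0,0,0,0,0.2],[0,0,0,0,0,0,0.2],[0,0,0,0,0,0,0.2],[0,0,0,0,0,0,0.2]]]'
python3 -c "
from station import monitor;s=monitor.sense();print(s['force'],s['ft_torque'],s['tcp_pos'])"
```

```text
t: 9.95
tcp_pos: [0.5259, 0.1035, 0.1018]
tool_rot: [0.782, 0.623, -0.002, -0.002]
force: [-5.2, 0.6, 2.6]
finger_gap: 0.274
gripper_force: 20.3
[-5.1859695   0.57875826  2.58206676] [0.10105163 1.10206462 0.02220623] [0.52593542 0.10347653 0.10181539]
```

P3 is tight too: 5 N with almost no further motion. Moving on to P4.

```bash
python3 -m pendant '[[[0,-0.004,0.0006,0,0,0,0.2],[0,0,0,0,0,0,0.2],[0,0,0,0,0,0,0.6],[0,0,0,0,0,0,0.6],[0,0,0,0,0,0,0.6],[0.03,-0.0005,0,0,0,0,0.6],[0.03,-0.0005,0,0,0,0,0.6],[0.02,-0.0003,0,0,0,0,0.45],[0.012,-0.0002,0,0,0,0,0.45],[0,0,0,0,0,0,0.4],[0,0,0,0,0,0,0.36]]]' 20
python3 -m pendant '[[[0,0,0,0,0,0,0.32],[0,0,0,0,0,0,0.29],[0,0,0,0,0,0,0.27],[0,0,0,0,0,0,0.2],[0,0,0,0,0,0,0.2],[0,0,0,0,0,0,0.2]]]'
```

```text
t: 11.05
tcp_pos: [0.5399, 0.1757, 0.1015]
tool_rot: [0.782, 0.623, -0.0, 0.0]
force: [0.4, -0.2, -0.9]
finger_gap: 0.362
gripper_force: 0.0
t: 11.65
tcp_pos: [0.5403, 0.1756, 0.1017]
tool_rot: [0.782, 0.623, 0.0, 0.0]
force: [-0.4, -1.3, -0.1]
finger_gap: 0.276
gripper_force: 19.6
```

```bash
python3 -m pendant '[[[0,0,-0.0006,0,0,0,0.2],[0,0.0012,0,0,0,0,0.2],[0,0.0013,0,0,0,0,0.2],[0,0,0,0,0,0,0.2],[0,0,0,0,0,0,0.2],[0,0,0,0,0,0,0.2]]]'
python3 -c "
from station import monitor;s=monitor.sense();print(s['force'],s['ft_torque'],s['tcp_pos'])"
```

```text
t: 12.25
tcp_pos: [0.5411, 0.1755, 0.1018]
tool_rot: [0.782, 0.623, -0.001, -0.001]
force: [-1.0, -0.4, -1.8]
finger_gap: 0.276
gripper_force: 19.7
[-0.96225895 -0.42289707 -1.7652026 ] [-0.05737924  0.45282166  0.02684406] [0.54110231 0.17550192 0.10176227]
```

```bash
python3 -m pendant '[[[0,0.0008,0,0,0,0,0.2],[0,0.0007,0,0,0,0,0.2],[0,0,0,0,0,0,0.2],[0,0,0,0,0,0,0.2],[0,0,0,0,0,0,0.2]]]'
python3 -c "
from station import monitor;s=monitor.sense();print(s['force'],s['ft_torque'],s['tcp_pos'])"
```

```text
t: 12.75
tcp_pos: [0.5415, 0.1753, 0.1018]
tool_rot: [0.782, 0.623, -0.002, -0.001]
force: [-4.7, 0.4, -0.0]
finger_gap: 0.272
gripper_force: 20.0
[-4.74536182  0.4053146  -0.04466844] [0.18187865 1.14350743 0.04975348] [0.54151131 0.17531558 0.10178798]
```

P4 also stops, with the moment rising to 1.14 N·m as it did for P3, so it is tight. That leaves P1, which I'll verify by feel.

```bash
python3 -m pendant '[[[0,-0.004,0.0006,0,0,0,0.2],[0,0,0,0,0,0,0.2],[0,0,0,0,0,0,0.6],[0,0,0,0,0,0,0.6],[0,0,0,0,0,0,0.6],[-0.05,0.001,0,0,0,0,0.6],[-0.05,0.001,0,0,0,0,0.6],[-0.05,0.001,0,0,0,0,0.6],[-0.05,0.001,0,0,0,0,0.6],[-0.045,0.001,0,0,0,0,0.6],[-0.02,0.0004,0,0,0,0,0.45],[-0.0106,0.0002,0,0,0,0,0.45],[0,0,0,0,0,0,0.4],[0,0,0,0,0,0,0.36]]]' 20
python3 -m pendant '[[[0,0,0,0,0,0,0.32],[0,0,0,0,0,0,0.29],[0,0,0,0,0,0,0.27],[0,0,0,0,0,0,0.2],[0,0,0,0,0,0,0.2],[0,0,0,0,0,0,0.2]]]'
python3 -m pendant '[[[0,0,-0.0006,0,0,0,0.2],[0,0.0012,0,0,0,0,0.2],[0,0.0013,0,0,0,0,0.2],[0,0,0,0,0,0,0.2],[0,0,0,0,0,0,0.2],[0,0,0,0,0,0,0.2]]]'
python3 -c "
from station import monitor;s=monitor.sense();print(s['force'],s['ft_torque'],s['tcp_pos'])"
```

```text
t: 14.15
tcp_pos: [0.4955, -0.0395, 0.1017]
tool_rot: [0.782, 0.623, 0.0, 0.0]
force: [0.2, 0.2, 0.9]
finger_gap: 0.361
gripper_force: 0.0
t: 14.75
tcp_pos: [0.495, -0.0397, 0.1016]
tool_rot: [0.782, 0.623, -0.0, -0.0]
force: [-1.3, 1.9, 1.9]
finger_gap: 0.276
gripper_force: 19.7
t: 15.35
tcp_pos: [0.4968, -0.0404, 0.102]
tool_rot: [0.782, 0.623, -0.0, -0.0]
force: [-0.8, 1.1, -1.3]
finger_gap: 0.274
gripper_force: 19.8
[-0.79259293  1.09503822 -1.3450685 ] [ 0.00975351  0.23641904 -0.00504755] [ 0.49677154 -0.04039785  0.10196304]
```

P1 goes the full 2 mm freely, so it is the loose one. I'll nudge it a bit past 2 mm each way, then draw it out.

```bash
python3 -m pendant '[[[0,0.0008,0,0,0,0,0.2],[0,0,0,0,0,0,0.2],[0,0,0,0,0,0,0.2],[0,0,0,0,0,0,0.2]]]'
python3 -m pendant '[[[0,-0.002,0,0,0,0,0.2],[0,-0.002,0,0,0,0,0.2],[0,-0.0023,0,0,0,0,0.2],[0,0,0,0,0,0,0.2],[0,0,0,0,0,0,0.2],[0,0,0,0,0,0,0.2]]]'
```

```text
t: 15.75
tcp_pos: [0.497, -0.0404, 0.102]
tool_rot: [0.782, 0.623, -0.0, -0.001]
force: [-3.3, 0.7, -1.3]
finger_gap: 0.277
gripper_force: 19.9
t: 16.35
tcp_pos: [0.4931, -0.0396, 0.1022]
tool_rot: [0.782, 0.623, 0.0, 0.0]
force: [-0.4, -0.1, -1.5]
finger_gap: 0.271
gripper_force: 19.7
```

```bash
python3 -m pendant '[[[0,-0.0018,0,0,0,0,0.2],[0,0,0,0,0,0,0.2],[0,0,0,0,0,0,0.2]]]'
python3 -m pendant '[[[0,0.0016,0,0,0,0,0.2],[0,0.0016,0,0,0,0,0.2],[0,0,0,0,0,0,0.2],[0,0,-0.006,0,0,0,0.2],[0,0,-0.012,0,0,0,0.2],[0,0,-0.02,0,0,0,0.2],[0,0,-0.03,0,0,0,0.2],[0,0,-0.03,0,0,0,0.2],[0,0,0,0,0,0,0.2],[0,0,0,0,0,0,0.2]]]' 40
python3 - <<'E'
from h import *
from station import monitor
s=monitor.sense(); M=R.from_quat(s['tool_rot']).as_matrix(); d=np.array([.540,-.278,s['tcp_pos'][2]])-s['tcp_pos']
print(s['force'],s['finger_gap'],s['tcp_pos'],(M.T@d/.8).round(4))
E
```

```text
t: 16.65
tcp_pos: [0.4914, -0.0391, 0.1021]
tool_rot: [0.782, 0.623, 0.0, 0.0]
force: [0.6, 0.3, -1.4]
finger_gap: 0.275
gripper_force: 19.7
t: 17.65
tcp_pos: [0.494, -0.0397, 0.1811]
tool_rot: [0.782, 0.623, 0.0, 0.001]
force: [0.8, -0.2, -2.7]
finger_gap: 0.266
gripper_force: 39.7
[ 0.79911462 -0.17988374 -2.73820068] 0.2660295104130549 [ 0.49398554 -0.03968689  0.18114228] [-2.775e-01  1.227e-01  2.000e-04]
```

```bash
python3 -m pendant '[[[-0.0521,0.0175,0,0,0,0,0.2],[-0.0521,0.0175,0,0,0,0,0.2],[-0.0521,0.0175,0,0,0,0,0.2],[-0.0521,0.0175,0,0,0,0,0.2],[-0.0521,0.0175,0,0,0,0,0.2],[-0.0521,0.0175,0,0,0,0,0.2],[-0.0521,0.0175,0,0,0,0,0.2],[0,0,0,0,0,0,0.2],[0,0,0,0,0,0,0.2]]]'
python3 - <<'E'
from station import monitor, eyes
import cv2,numpy as np
st=monitor.sense(); print(st['tcp_pos'],st['tool_rot'],st['finger_gap'])
s=eyes.snapshot("wrist"); cv2.imwrite("pics/w2.png",s["pixels"][:,:,::-1]); np.savez("w2.npz",**s)
for n in ("side","scene"):
    s=eyes.snapshot(n); cv2.imwrite(f"pics/{n}2.png",s["pixels"][:,:,::-1]); np.savez(n+"2.npz",**s)
E
```

```text
t: 18.55
tcp_pos: [0.5229, -0.3463, 0.1784]
tool_rot: [0.783, 0.622, -0.0, -0.002]
force: [-0.7, 0.7, -0.3]
finger_gap: 0.274
gripper_force: 39.7
[ 0.52288904 -0.34625064  0.17840811] [ 7.82977024e-01  6.22047328e-01 -1.02245344e-04 -2.02266122e-03] 0.27362027967652325
```

View pics/w2.png

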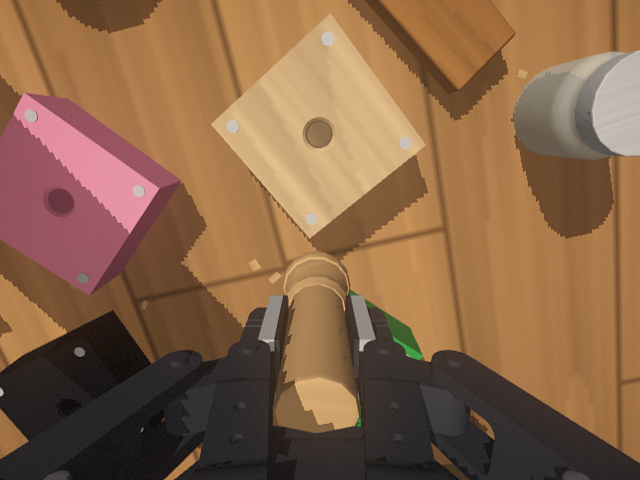

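View pics/side2.png

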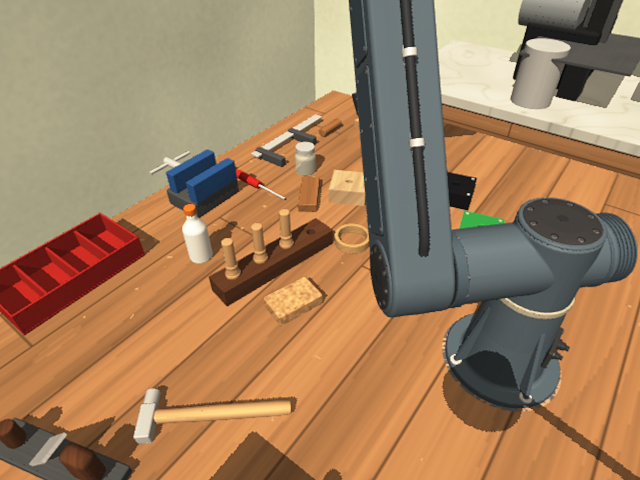

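The wrist view shows the stand hole at (318,133), with a silver screw at each corner. The held spindle is upright between the pads, with its collar at (317,272). The side view shows the other three spindles still seated, with the empty rail hole at (308,233).

```bash
python3 - <<'E'
from h import *
s=dict(np.load("w2.npz")); p=cloud(s)
tcp=np.array([.52289,-.34625,.17841]); M=R.from_quat([.782977,.622047,-.0001,-.00202]).as_matrix()
g=cv2.cvtColor(s["pixels"],cv2.COLOR_RGB2GRAY)[110:158,295:343]
b=(g<g[0:6].mean()-35).astype(np.uint8); ct=max(cv2.findContours(b,0,1)[0],key=cv2.contourArea); (u,v),ax,_=cv2.fitEllipse(ct); u+=295;v+=110
h=ray(s,u,v,.045); print("hole px",u,v,ax,h,"tool delta",(M.T@(h-tcp)).round(4))
sc=[ray(s,*q,.045) for q in [(328,38),(232,126),(405,144),(311,219)]]; print("screws mean",np.mean(sc,0))
print("stand top z", np.nanmedian(p[150:200,300:330,2]))
t=(p-tcp)@M  # tool coords
q=t[250:440,270:365].reshape(-1,3); q=q[~np.isnan(q[:,0])]; q=q[(abs(q[:,1])<.02)&(abs(q[:,0])<.03)]
for a in np.arange(-.045,.06,.006):
    k=q[(q[:,2]>=a)&(q[:,2]<a+.006)]
    if len(k)>10: print(round(a+.003,3),len(k),"front",np.percentile(k[:,0],98).round(4),"y",k[:,1].min().round(4),k[:,1].max().round(4))
E
```

```text
hole px 317.71315002441406 132.1329689025879 (28.87519073486328, 29.93399429321289) [ 0.53969187 -0.27694356  0.045     ] tool delta [0.071  0.0011 0.1336]
screws mean [ 0.54014406 -0.27867512  0.045     ]
stand top z 0.045987815833067436
-0.042 4275 front 0.0093 y -0.0125 0.0133
-0.036 1115 front 0.0107 y -0.0132 0.014
-0.03 1111 front 0.0099 y -0.0134 0.0143
-0.024 1549 front 0.0106 y -0.0143 0.0154
-0.018 916 front 0.0107 y -0.0148 0.0161
-0.012 838 front 0.0107 y -0.0156 0.0168
-0.006 752 front 0.0107 y -0.0162 0.0173
-0.0 711 front 0.0107 y -0.0169 0.0182
0.006 639 front 0.0107 y -0.0177 0.0185
0.012 379 front 0.0101 y -0.0166 0.0174
0.018 316 front 0.0097 y -0.0113 0.0123
0.024 584 front 0.0113 y -0.0124 0.0129
0.03 71 front 0.0101 y -0.0102 0.0083
0.036 361 front 0.0108 y -0.0125 0.0134
0.042 554 front 0.0123 y -0.015 0.0154
0.048 567 front 0.0142 y -0.0163 0.0172
0.054 67 front 0.0144 y -0.0143 0.0152
```

```bash
python3 -m pendant '[[[0.04,0.0005,0,0,0,0,0.2],[0.035,0.0004,0,0,0,0,0.2],[0.0146,0,0,0,0,0,0.2],[0,0,0.02,0,0,0,0.2],[0,0,0.02,0,0,0,0.2],[0,0,0.008,0,0,0,0.2],[0,0,0,0,0,0,0.2],[0,0,0,0,0,0,0.2]]]'
python3 - <<'E'
from station import monitor, eyes
import cv2,numpy as np
st=monitor.sense(); print(st['tcp_pos'],st['tool_rot'],st['force'])
s=eyes.snapshot("scene"); np.savez("scene3.npz",**s)
a=cv2.resize(s["pixels"][170:290,130:290,::-1],None,fx=4,fy=4,interpolation=cv2.INTER_CUBIC)
cv2.imwrite("pics/s3.png",a)
E
```

```text
t: 19.5
tcp_pos: [0.5411, -0.2764, 0.1425]
tool_rot: [0.782, 0.623, 0.0, 0.0]
force: [0.9, 0.5, -1.3]
finger_gap: 0.265
gripper_force: 39.7
[ 0.54108181 -0.27644118  0.14245517] [7.82196440e-01 6.23031807e-01 2.06322934e-05 3.11114842e-04] [ 0.86811265  0.51888884 -1.27479065]
```

View pics/s3.png

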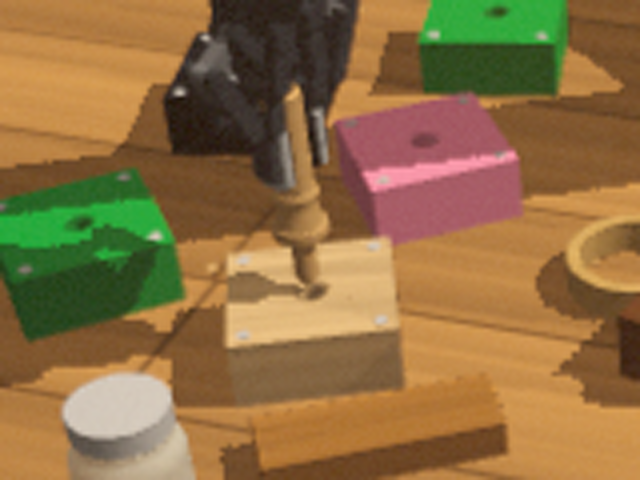

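The crop shows the tenon foot at about crop (306,279) and the stand hole at (316,291), so the foot seems a few mm to the left. I'll compute the offset.

```bash
python3 - <<'E'
from h import *
s=dict(np.load("scene3.npz")); p=cloud(s)
M=R.from_quat([.7822,.6230,0,.0003]).as_matrix()
im=s["pixels"]; print(im[236:246,198:216].sum(2)//3)
z=p[236:246,198:216]; print((z[...,2]*1000).round(0).astype(int))
f=ray(s,130+306/4,170+279/4,.054); h=ray(s,130+316/4,170+291/4,.045)
print(f,h,M.T@(h-f))
# spindle collar & tenon cloud
q=p[195:246,195:218].reshape(-1,3); q=q[~np.isnan(q[:,0])]
for a in np.arange(.056,.19,.006):
    k=q[(q[:,2]>a)&(q[:,2]<a+.006)&(abs(q[:,0]-.541)<.03)&(abs(q[:,1]+.276)<.03)]
    if len(k)>5:print(round(a,3),len(k),k.min(0).round(4),k.max(0).round(4))
E
```

```text
[[177 175 176 172 165 117  69  77  96 114 126 143 168 168 167 167 167 168]
 [168 168 166 164 159 132  66  74  95 111 125 138 164 163 165 166 167 167]
 [167 166 167 169 164 139  75  72  90 109 125 140 161 168 169 171 171 172]
 [170 176 174 175 174 167 113  70  82 103 126 155 174 176 179 181 179 179]
 [131 171 170 170 170 171 161 106  86  97 127 146 151 167 179 181 181 181]
 [111 113 109 113 112 108 127 165 122 117 104 101 112 123 155 177 177 177]
 [110 110 107 105 105  96  91 103 122 103  88  76  85 118 166 176 177 178]
 [124 126 126 124 124 115 105 137 121  92  76  83 101 140 173 173 174 172]
 [176 173 174 173 174 165 140 140 125  96  99 113 147 173 172 174 171 172]
 [175 175 175 172 173 171 170 163 160 154 158 170 172 169 171 170 169 168]]
[[46 46 45 49 48 46 68 71 72 71 69 66 47 45 47 45 48 46]
 [46 44 47 46 46 48 66 68 66 67 67 65 47 44 48 47 48 46]
 [49 45 48 47 46 47 63 64 61 65 61 61 49 47 46 47 46 46]
 [48 44 49 45 45 48 59 61 64 60 59 56 47 46 47 48 44 44]
 [47 47 48 45 47 44 44 57 56 59 57 47 47 47 47 46 46 47]
 [48 44 47 48 48 47 45 45 47 44 44 43 42 49 45 46 45 45]
 [46 46
[... 971 characters left out ...]
1221] [ 0.5523 -0.2653  0.1276]
0.128 25 [ 0.5258 -0.2899  0.1282] [ 0.5595 -0.2643  0.1337]
0.134 30 [ 0.5242 -0.2823  0.1341] [ 0.5645 -0.262   0.1398]
0.14 41 [ 0.5235 -0.2858  0.1407] [ 0.5675 -0.2614  0.1455]
0.146 43 [ 0.5175 -0.2841  0.1461] [ 0.5683 -0.2611  0.152 ]
0.152 36 [ 0.5167 -0.2825  0.1522] [ 0.5678 -0.2624  0.1576]
0.158 42 [ 0.5252 -0.2839  0.1581] [ 0.5686 -0.2621  0.1639]
0.164 38 [ 0.5216 -0.2796  0.1642] [ 0.5668 -0.2611  0.17  ]
0.17 32 [ 0.5246 -0.2758  0.1702] [ 0.5704 -0.2591  0.1758]
0.176 28 [ 0.5334 -0.2853  0.176 ] [ 0.5689 -0.2593  0.1819]
0.182 18 [ 0.5438 -0.2858  0.182 ] [ 0.5688 -0.2661  0.1878]
0.188 11 [ 0.5604 -0.275   0.1884] [ 0.5672 -0.2665  0.1938]
```

The tenon axis from the cloud is about (0.5415, -0.276). Extrapolated down to the stand top it lands on the hole centre, at image column 207.7 against 207.8. I'll lower it gently.

```bash
python3 -m pendant '[[[0,0,0.006,0,0,0,0.2],[0,0,0.004,0,0,0,0.2],[0,0,0,0,0,0,0.2]]]'
python3 -m pendant '[[[0,0,0.002,0,0,0,0.2],[0,0,0.002,0,0,0,0.2],[0,0,0,0,0,0,0.2],[0,0,0,0,0,0,0.2]]]'
```

```text
t: 19.85
tcp_pos: [0.5405, -0.2762, 0.1337]
tool_rot: [0.782, 0.623, -0.0, -0.0]
force: [0.2, -0.8, -2.6]
finger_gap: 0.274
gripper_force: 39.7
t: 20.25
tcp_pos: [0.5408, -0.2763, 0.1309]
tool_rot: [0.782, 0.623, 0.0, -0.0]
force: [-0.2, -0.6, -1.0]
finger_gap: 0.271
gripper_force: 39.7
```

```bash
python3 -m pendant '[[[0,0,0.002,0,0,0,0.2],[0,0,0.003,0,0,0,0.2],[0,0,0,0,0,0,0.2]]]'
python3 -m pendant '[[[0,0,0.006,0,0,0,0.2],[0,0,0,0,0,0,0.2]]]'
```

```text
t: 20.55
tcp_pos: [0.5406, -0.2761, 0.1265]
tool_rot: [0.782, 0.623, -0.0, -0.0]
force: [-0.4, 0.5, -1.2]
finger_gap: 0.272
gripper_force: 39.7
t: 20.75
tcp_pos: [0.5405, -0.276, 0.1214]
tool_rot: [0.782, 0.623, -0.0, -0.001]
force: [-0.5, -0.5, -1.8]
finger_gap: 0.271
gripper_force: 39.7
```

```bash
python3 -m pendant '[[[0,0,0.008,0,0,0,0.2],[0,0,0.008,0,0,0,0.2],[0,0,0.004,0,0,0,0.2],[0,0,0,0,0,0,0.2],[0,0,0,0,0,0,0.2]]]'
python3 -m pendant '[[[0,0,0.002,0,0,0,0.2],[0,0,0.0015,0,0,0,0.2],[0,0,0,0,0,0,0.2],[0,0,0,0,0,0,0.2]]]'
```

```text
t: 21.25
tcp_pos: [0.5408, -0.2763, 0.1059]
tool_rot: [0.782, 0.623, -0.0, -0.0]
force: [0.2, -0.7, -1.3]
finger_gap: 0.272
gripper_force: 39.7
t: 21.65
tcp_pos: [0.5408, -0.2763, 0.1034]
tool_rot: [0.782, 0.623, 0.0, 0.0]
force: [-0.5, 0.3, -1.1]
finger_gap: 0.269
gripper_force: 39.7
```

```bash
python3 -m pendant '[[[0,0,0.0015,0,0,0,0.2],[0,0,0.0008,0,0,0,0.2],[0,0,0,0,0,0,0.2],[0,0,0,0,0,0,0.2]]]'
```

```text
t: 22.05
tcp_pos: [0.5409, -0.2763, 0.1017]
tool_rot: [0.782, 0.623, 0.0, 0.0]
force: [-0.2, -0.4, 1.4]
finger_gap: 0.269
gripper_force: 40.2
```

```bash
python3 -m pendant '[[[0,0,0.0006,0,0,0,0.2],[0,0,0,0,0,0,0.2],[0,0,0,0,0,0,0.32],[0,0,0,0,0,0,0.5],[0,0,0,0,0,0,0.6],[0,0,0,0,0,0,0.6],[0,0,0,0,0,0,0.6]]]' 20
python3 -m pendant '[[[0,0,-0.02,0,0,0,0.6],[0,0,-0.05,0,0,0,0.6],[0,0,-0.06,0,0,0,0.6],[0,0,-0.06,0,0,0,0.6],[-0.06,0,0,0,0,0,0.6],[-0.06,0,0,0,0,0,0.6],[0,0,0,0,0,0,0.6],[0,0,0,0,0,0,0.6]]]'
python3 - <<'E'
from h import *
from station import monitor, eyes
print(monitor.sense()['tcp_pos'])
w=eyes.snapshot("wrist"); cv2.imwrite("pics/w4.png",w["pixels"][:,:,::-1]); p=cloud(w)
m=((p[...,2]>.137)&(p[...,2]<.152)&(abs(p[...,0]-.54)<.03)&(abs(p[...,1]+.277)<.03)); v,u=np.nonzero(m)
print("top",ray(w,u.mean(),v.mean(),.143),np.median(p[m][:,2]))
s=eyes.snapshot("scene"); cv2.imwrite("pics/s4.png",s["pixels"][:,:,::-1])
p=cloud(s)
for a in np.arange(.047,.15,.01):
    k=p[(p[...,2]>a)&(p[...,2]<a+.01)&(abs(p[...,0]-.54)<.025)&(abs(p[...,1]+.277)<.025)]
    if len(k):print(round(a,3),len(k),k.min(0).round(4),k.max(0).round(4))
E
```

```text
t: 22.75
tcp_pos: [0.5408, -0.2763, 0.1008]
tool_rot: [0.782, 0.623, -0.0, -0.0]
force: [-0.0, 0.3, 0.1]
finger_gap: 0.601
gripper_force: 0.0
t: 23.55
tcp_pos: [0.5187, -0.3707, 0.2526]
tool_rot: [0.783, 0.622, 0.0, -0.0]
force: [-0.9, 0.9, 0.6]
finger_gap: 0.602
gripper_force: 0.0
[ 0.51865295 -0.37071891  0.25261477]
top [ 0.5404401  -0.27882435  0.143     ] 0.14386915132635755
0.047 90 [ 0.5158 -0.2976  0.047 ] [ 0.5646 -0.2526  0.0567]
0.057 53 [ 0.5321 -0.2889  0.057 ] [ 0.5576 -0.2615  0.0668]
0.067 35 [ 0.5354 -0.2895  0.0676] [ 0.5539 -0.2647  0.077 ]
0.077 43 [ 0.5305 -0.2904  0.0773] [ 0.5542 -0.2634  0.087 ]
0.087 39 [ 0.5358 -0.2874  0.0871] [ 0.5534 -0.2657  0.0969]
0.097 35 [ 0.5365 -0.2837  0.097 ] [ 0.5542 -0.2648  0.1067]
0.107 36 [ 0.5332 -0.2868  0.1072] [ 0.5532 -0.2656  0.1165]
0.117 38 [ 0.5367 -0.2864  0.1173] [ 0.554  -0.2655  0.127 ]
0.127 37 [ 0.5342 -0.2873  0.1272] [ 0.5535 -0.2664  0.1365]
0.137 67 [ 0.5286 -0.2881  0.1374] [ 0.5538 -0.265   0.1467]
```

View pics/s4.png

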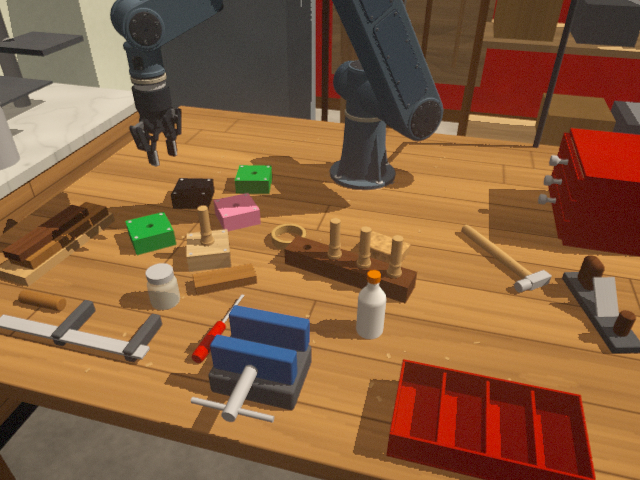

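The scene view shows the spindle standing upright in the natural-wood stand at (207,227). Its top is measured at z ≈ 0.143–0.144, so the shoulder is fully down. The other three are seated at (335–397,240), nothing else has moved, and the arm is clear.

```bash
python3 -c "
from station import job; print(job.sign_off())"
```

```text
the job is handed in; nothing more can be done
None
```

The loose spindle was the one at the rail's near-right end; it now stands fully seated and released in the rework stand, the three tight ones are still in the rail, and the job is handed in, though the sign-off returned no verdict.

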